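Check the mixer's belt tensioner against its scale

TASK

Check the spring of the mixer's belt tensioner on the plywood board: with closed fingertips against its black roller, push the sprung arm up the scale, square to the arm, until you are pushing with 15 newtons, and hold that for about a second while you read where the pointer stands. Then ease the arm back to its stop without letting it snap, and slide the steel marker along the scale to the place you read, leaving it there. Never press the arm with more than 20 newtons, and leave everything else where it is.

Things in the scene. Friction and masses are not known exactly. Their poses are not given: they have to be found in the camera images.
- check_board: birch plywood board, 320 x 300 x 18 mm, fixed flat on the work surface. Origin: centre of its underside; x points to the side with the scale, y to its left, z up. The arm's upright pivot pin stands at x = -100 mm, y = 0 of the board.
- tensioner_arm: grey sprung arm, a bar 18 mm wide, 31 to 41 mm above the work surface. Origin: on the upright pivot axis; x along the arm to roller and pointer, z up. A spring presses it clockwise (seen from above) against a steel stop block; pushed anticlockwise it can swing over 0.9 rad. Its resistance (about 2 to 9 N at the roller to leave the stop, then some 10 to 25 N more per radian) differs each time.
- roller_top (a point): centre of the top face of the black plastic roller on the arm, 125 mm from the pivot axis. The roller is 28 mm in diameter, 30 mm high, from 42 to 72 mm above the work surface, and spins freely on its upright pin. The place to push, on its clockwise side.
- pointer_tip (a point): end of the arm's small steel pointer, 150 mm from the pivot axis, just inside the scale's inner edge. Its direction from the pivot is the reading.
- scale_zero (a point): zero stroke of the scale, 165 mm from the pivot axis, where the pointer points with the arm at its stop. The scale is a fixed aluminium arc round the pivot, radius 152 to 178 mm, top 44 mm above the work surface, with black strokes every 0.1 rad, every fifth one long; readings grow anticlockwise seen from above, up to 1.1 rad; right readings lie between 0.3 and 0.8 rad.
- marker: steel marker clip on the outer rim of the scale; it slides along the rim (turns about the arm's pivot axis) with slight friction (1 to 2 N) and stays where it is left. Origin: on the pivot axis at the board's upper face; x points from the axis through the middle of the clip. It starts near the upper (anticlockwise) end of the scale.
- marker_top (a point): centre of the top of the marker's upright block, 200 mm from the pivot axis, 75 mm above the work surface. The block is 14 mm wide along the rim, 18 mm deep radially, and reaches down to 19 mm above the work surface: grip it across its 14 mm width from above, or push it. Board free beside it.
- marker_tip (a point): inner end of the marker's thin steel finger over the scale, 163 mm from the pivot axis: the marker's direction from the pivot, to be set to the reading.
- spring_collar: dark steel collar, 42 mm in diameter, with a small tooth, under the arm on the pivot: holds the inner end of the spring, clamped hard. Origin: on the pivot axis; x points through the tooth, to where the arm would stand with its spring slack (clockwise of the stop, by a different amount each time).
- glass_bowl: glass mixer bowl, 210 mm across, 120 mm high, standing at the left; origin: centre of its underside. Bystander.
- cup_big: larger stainless measuring cup, 76 mm across, 45 mm high, with a flat handle, beyond the board; origin: centre of its underside. Bystander.
- cup_small: small stainless measuring cup, 50 mm across, 30 mm high, standing on the board's near right corner; origin: centre of its underside. Bystander.
- egg_separator: white plastic egg separator, a shallow 84 mm dish, 22 mm high, with a handle, beyond the board; origin: centre of its underside. Bystander.
- spare_ring: black plastic ring, 38 mm across, 14 mm high, lying on the board's near left corner; origin: centre of its underside. Bystander.
- spice_jar: glass spice jar, 48 mm across, 100 mm high, at the right; origin: centre of its underside. Bystander.
- spatula: spatula lying right of the board; origin: on its underside. Bystander.

How it is judged (in metres and radians):
On the way, in this order (a step that is already met when the one before it is completed fails the run):
1. the fingers push the tensioner arm with 15 N (13.5 to 16.5 N) steadily for 0.8 s, the arm well off its stop (contact force between the fingers and tensioner_arm between 13.5 and 16.5 N and y of pointer_tip in the frame of check_board above -0.055 m), for 0.8 s.
2. the arm is back at its stop and no longer pushed (y of pointer_tip in the frame of check_board below -0.073 m and contact force between the fingers and tensioner_arm below 0.5 N), for 0.2 s.
At the end, for the whole second after the job is handed in: the arm rests at its stop, and the marker stands at rest on the scale within 0.1 rad (one division) of the deflection that 15 N, pushed square to the arm at the roller, gives (y of pointer_tip in the frame of check_board below -0.073 m and angular speed of tensioner_arm below 0.1 rad/s and angular speed of marker below 0.05 rad/s and angle between the x axis of marker and the x axis of spring_collar, either way round between 0.752 and 0.952 rad); the robot touches nothing.
It fails at once if the arm pressed with more than 20 N (contact force between the fingers and tensioner_arm above 20 N).
It fails at once if the arm let go so that it snaps back (turns faster than 3 rad/s) (angular speed of tensioner_arm above 3 rad/s).
It fails at once if a bystander moved by more than 20 mm (distance of any of glass_bowl, cup_big, cup_small, egg_separator, spare_ring, spice_jar, spatula from where it was at the start of the episode above 0.02 m).
It also fails if it takes over 54 s, if anything falls off the work surface, if the arm or the gripper's body presses on something with over 40 N, if the wrist force passes 120 N, or if a joint passes its speed limit or range.

ROBOT

A 7-joint arm with a two-finger parallel gripper is mounted at the origin on the work surface. World frame = base frame: x ahead of the robot, y to its left, z up, the work surface at z = 0. Lengths are in mm, angles in rad, forces in N, time in s.
With the tool pointing down it reaches from about 400 to 875 mm from the base axis. Payload 19.3 kg.
Tool frame: the origin (TCP) lies midway between the tips of the shut fingers; the grasp point (between the pads) lies 19 mm behind it; z points along the fingers, y is the line along which they close (so a half turn about z gives the same grasp; the last joint's range is limited). The gripper opens to 85 mm and grips with 20 to 120 N. Pads are 22 mm wide; open, the fingers measure 114 mm over their backs; the gripper's body (76 mm by 85 mm) begins 54 mm behind the grasp point. The pads swing forward as they close: fully open they stand 13 mm farther back than shut.
Start: joints at [-0.07, 0.521, -0.036, 1.599, 0.021, 1.021, -0.113], TCP at [624.992, -0.025, 231.291] pointing down, gripper open.
Joint ranges: [-2.91, 2.91], [-0.3, 2.13], [-1.5, 1.42], [0.17, 2.43], [-1.26, 4.41], [0.16, 1.93], [-2.52, 2.52]. Speed limits (rad/s): [1.89, 1.89, 2.39, 2.39, 3.01, 3.01, 3.01].

INTERFACE

Orientations are given as [roll, pitch, yaw] about the fixed x, y, z axes, in that order (R = Rz(yaw) Ry(pitch) Rx(roll)).
In Python, from station import ctrl gives the robot as it stands. The module is installed in compiled form; this text tells all that it offers.
- The arm moves only by the tool send_rows, never from a script. Its argument "motion" is a list of rows, each a list of 7 numbers: the shift along the tool's x, y, z in m, then the turn, a rotation vector about the tool's x, y, z in degrees, then the finger opening in m, from 0 to 0.0854. A call has 1 to 12 rows; each row shifts and turns the commanded pose from where the row before left it, along the tool's axes as they then stand; what a row does not reach is not made up. A row lasts 1/8 s, in which the tool goes at most 62.5 mm and 10.7 degrees, less where a joint would pass 70% of its speed; a pose out of reach is approached as far as the arm can. A call with a gripper value outside its range is refused whole. The fingers move at their own pace and stop on an object; the grip force is fixed at half the most. Time passes only in rows, so rows that do not move let the fingers close. It gives the time, the measured TCP pose, the force, the opening and the grip force at its end, in the units of the state.
- ctrl.get_state(): the state, without advancing time (a new reading comes with each control period).
- ctrl.capture(name): name is "scene" or "side" or "wrist"; returns a dict with "image" (480x640x3 uint8, red, green, blue), "fx", "fy", "cx", "cy" (pixels), "position" and "rotation" of the camera in the world; the wrist camera has in their place "tool_from_camera" (4x4, takes a point from camera to tool coordinates, whose origin is the TCP and whose axes are the flange's). Camera axes: x right, y down, z forward; pixel columns grow to the right and rows downward; lengths in mm; the calibration is good to about 2 mm. A picture is of the moment at which its call begins: read the wrist's pose just before it. There is no depth.
- ctrl.close_job(): hands the job in; it is judged then, once.
Trained networks look in the newest picture that a camera, given by its name, has taken for a name from the list of things; names that differ only in an ending like _2 or _b are one class to them, and where a whole thing is asked for, a point or a joint stands for the part that bears it (a point fixed in the world has none). Each returns a list of dicts, best first, with "score" (0 to 1); they miss things now and then, are a little off and sometimes report something else, mostly with a low value. They report only what shows in the picture. A call takes as long as a camera call.
- ctrl.regions_of(camera, target): "region" (480x640 bool, what is visible of it) and "extent" ([centre column, centre row, width, height] in pixels, round what is visible of it).
- ctrl.tip_of(camera, target): "position" ([column, row] in pixels: a listed point, or the origin of a listed thing).
The state is a dict: "time_s": time; "joint_pos": joint angles; "joint_vel": joint speeds; "joint_efforts": joint torques, N m; "tool_pos": TCP position; "eef_rot": TCP orientation; "wrist_force": force on the tool from outside, world axes, zero at the start; "moment": the same for the moment, N m; "gripper_width": finger opening in mm; "finger_force": force on a finger pad.
Only numpy, scipy, OpenCV 4.12 (cv2) and the standard library are available. Lean on these libraries where they do the work, as an engineer would, in place of code of your own. Each camera call takes 0.05 s, during which the arm holds its last target. There are 200 camera calls.

## Working session

There is one attempt and no reset: what is moved stays moved. The work goes in short steps, Python scripts to look and compute and a tool call to move; the robot and the scene stay as the last step left them, time stands still between calls to the robot, and variables do not carry over. Pictures are saved under pics/ and viewed, at most 10 in all, crops included, and the job is handed in when it is done.

Besides the shell and the picture viewer there is one more tool, called after ">>>" as a command line: name --pt "numbers of a row" for each row, then --argument value for the rest. send_rows: Moves the arm, as the interface text tells. Its arguments: {"type":"object","properties":{"motion":{"type":"array"}},"required":["motion"]}

```bash
mkdir -p pics; cat > h.py <<'E'
import numpy as np, cv2
from station import ctrl
from scipy.spatial.transform import Rotation as R
def cap(n):
    s=ctrl.get_state(); c=ctrl.capture(n)
    if n=="wrist":
        T=np.eye(4); T[:3,:3]=R.from_euler('xyz',s['eef_rot']).as_matrix(); T[:3,3]=s['tool_pos']
        C=T@np.array(c['tool_from_camera']); c['position']=C[:3,3]; c['rotation']=C[:3,:3]
    return c
def at(c,px,z):
    d=np.array(c['rotation'])@np.array([(px[0]-c['cx'])/c['fx'],(px[1]-c['cy'])/c['fy'],1])
    p=np.array(c['position']); return p+d*(z-p[2])/d[2]
def save(c,f): cv2.imwrite('pics/'+f,c['image'][:,:,::-1])
E
python3 - <<'E'
from h import *
np.set_printoptions(precision=1,suppress=True)
s=ctrl.get_state();print(s)
H=dict(check_board=0,tensioner_arm=36,roller_top=72,pointer_tip=41,scale_zero=44,marker_top=75,marker_tip=46,spring_collar=25)
for n in("scene","side","wrist"):
    c=cap(n);save(c,n+'0.png');print(n,np.array(c['position']))
    for k,z in H.items():
        for r in ctrl.tip_of(n,k)[:2]: print(k,round(r['score'],2),np.array(r['position']),at(c,r['position'],z))
    if n!="wrist":
        for k in("glass_bowl","cup_big","cup_small","egg_separator","spare_ring","spice_jar","spatula"):
            for r in ctrl.tip_of(n,k)[:1]: print(k,round(r['score'],2),at(c,r['position'],0))
E
```

```text
{'time_s': 0.0, 'joint_pos': array([-0.1,  0.5, -0. ,  1.6,  0. ,  1. , -0.1]), 'joint_vel': array([0., 0., 0., 0., 0., 0., 0.]), 'joint_efforts': array([ -0. , -92.7,   2. , -37. ,   0. ,   0. ,  -0. ]), 'tool_pos': array([624.7,  -0.1, 230.7]), 'eef_rot': array([-3.1,  0. ,  1.6]), 'wrist_force': array([ 0.1, -0.1,  0.9]), 'moment': array([ 0., -0.,  0.]), 'finger_force': 0.0, 'gripper_width': 85.52707570622809}
scene [1307.3 -267.6  793.8]Traceback (most recent call last):
  File "<stdin>", line 8, in <module>
  File "h.py", line 12, in at
    p=np.array(c['position']); return p+d*(z-p[2])/d[2]
                                                   ~^^^
IndexError: invalid index to scalar variable.
```

```bash
sed -i "s/    return c$/    r=np.array(c['rotation']); c['rotation']=r if r.shape==(3,3) else (R.from_euler('xyz',r).as_matrix() if r.shape==(3,) else R.from_quat(r).as_matrix()); c['raw']=r\n    return c/" h.py
python3 - <<'E'
from h import *
np.set_printoptions(precision=2,suppress=True)
H=dict(check_board=0,tensioner_arm=36,roller_top=72,pointer_tip=41,scale_zero=44,marker_top=75,marker_tip=46,spring_collar=25)
for n in("scene","side","wrist"):
    c=cap(n);save(c,n+'0.png');print(n,np.array(c['position']),c['raw'].tolist())
    for k,z in H.items():
        for r in ctrl.tip_of(n,k)[:2]: print(k,round(r['score'],2),np.array(r['position']),at(c,r['position'],z))
    if n!="wrist":
        for k in("glass_bowl","cup_big","cup_small","egg_separator","spare_ring","spice_jar","spatula"):
            for r in ctrl.tip_of(n,k)[:1]: print(k,round(r['score'],2),at(c,r['position'],0))
E
```

```text
scene [1307.26 -267.56  793.84] [-2.310197438036544, 0.009278644804058933, 1.191527201487054]
check_board 0.96 [309.3 245.4] [518.35   5.26  -0.  ]
tensioner_arm 0.8 [299. 213.] [422.75  12.04  36.  ]
tensioner_arm 0.59 [142.7 271.3] [ 487.26 -406.23   36.  ]
roller_top 0.79 [276.6 228.4] [500.79 -73.74  72.  ]
pointer_tip 0.76 [279.4 247. ] [536.17 -80.05  41.  ]
pointer_tip 0.54 [279.4 228.8] [470.46 -59.1   41.  ]
scale_zero 0.73 [275.9 244.2] [526.23 -85.84  44.  ]
marker_top 0.73 [340.8 238.3] [598.52  59.26  75.  ]
marker_top 0.56 [348.3 238.5] [606.09  75.84  75.  ]
marker_tip 0.6 [341.  242.1] [583.    67.27  46.  ]
spring_collar 0.65 [297.9 215. ] [416.98  10.35  25.  ]
glass_bowl 0.65 [593.69 493.46  -0.  ]
cup_big 0.8 [757.45 103.28  -0.  ]
cup_small 0.64 [369.23 -96.98   0.  ]
egg_separator 0.83 [ 738.7  -253.82    0.  ]
spare_ring 0.59 [382.28 111.32   0.  ]
spice_jar 0.87 [ 579.47 -487.88    0.  ]
spatula 0.79 [ 439.33 -413.99    0.  ]
side [254.06 705.61 871.62] [-2.3871778087313342, 0.01460445611103034, -2.7133526748677155]
check_board 0.79 [350.7 249.2] [509.72  -8.4
[... 850 characters left out ...]
2, 0.0009530534204283376], [0.0004553501338669812, -0.9644692164680279, -0.2641948582804014], [0.0008634304774372921, 0.2641951663835547, -0.964468853072702]]
check_board 0.65 [196.6 198.5] [512.16  -2.97   0.  ]
tensioner_arm 0.77 [ 70.7 190.9] [418.68  10.14  36.  ]
roller_top 0.63 [176.1 298.1] [511.12 -70.32  72.  ]
pointer_tip 0.72 [423.2 425.2] [ 726.63 -217.99   41.  ]
pointer_tip 0.57 [211.4 299.5] [530.5  -85.75  41.  ]
scale_zero 0.87 [219.4 306.5] [537.92 -91.06  44.  ]
marker_top 0.91 [284.6 102.1] [601.36  79.13  75.  ]
marker_tip 0.81 [247.2 123.5] [569.79  64.51  46.  ]
marker_tip 0.29 [181.2 294.3] [506.08 -78.56  46.  ]
spring_collar 0.89 [ 79.2 193.6] [418.92   5.95  25.  ]
```

View pics/scene0.png

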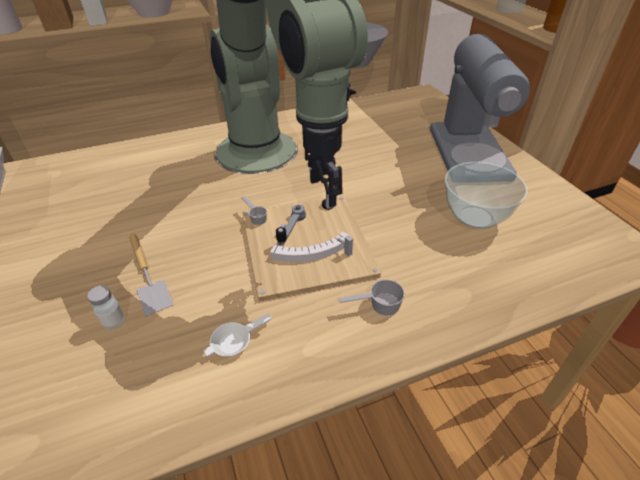

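View pics/wrist0.png

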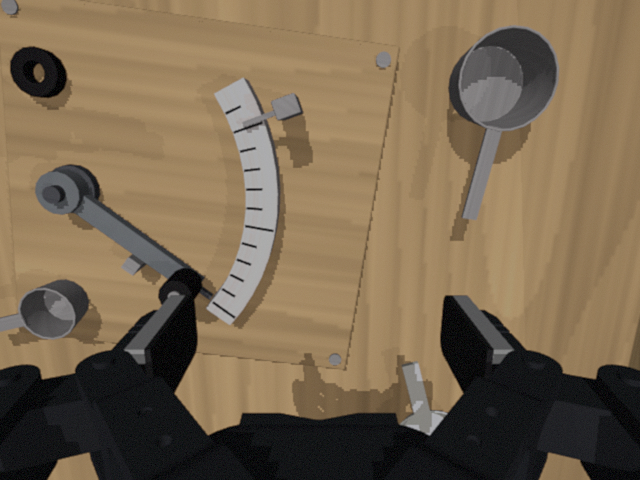

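```bash
python3 - <<'E'
from h import *
from scipy.optimize import least_squares
np.set_printoptions(precision=2,suppress=True)
c=cap("wrist")
H=dict(roller_top=(72,125),pointer_tip=(41,150),scale_zero=(44,165),marker_top=(75,200),marker_tip=(46,163))
P=[]
for k,(z,r) in H.items():
    b=[q['position'] for q in ctrl.tip_of("wrist",k)]
    p=min((at(c,q,z)[:2] for q in b),key=lambda p:abs(np.hypot(*(p-[413,9]))-r)); P.append((k,p,r))
# scale edges by hand from picture, top z44
for px,r in(((215,97),152),((246,80),178),((278,200),178),((246,199),152),((234,325),178),((208,308),152)): P.append((px,at(c,px,44)[:2],r))
f=lambda v:[np.hypot(*(p-v))-r for _,p,r in P]
s=least_squares(f,[413,9],loss='soft_l1');print(s.x)
for (k,p,r),e in zip(P,f(s.x)): print(k,p,'err',round(e,1),'ang',round(np.arctan2(*(p-s.x)[::-1]),3))
a,b=at(c,(398,45),18),at(c,(345,370),18);print('edge',a,b,np.arctan2(*(a-b)[:2][::-1])-np.pi/2,np.hypot(*(a-b)[:2]))
for k,px,z in(('pivot?',(62,190),45),('screw',(383,60),20),('screw',(335,360),20),('cup',(62,308),48),('ring',(38,72),32),('stop',(132,264),35)):print(k,at(c,px,z))
E
```

```text
[414.48   9.4 ]
roller_top [511.71 -67.77] err -0.9 ang -0.671
pointer_tip [534.2  -82.36] err 0.8 ang -0.654
scale_zero [539.85 -93.13] err -3.0 ang -0.685
marker_top [603.02  77.57] err 0.5 ang 0.347
marker_tip [569.06  64.92] err 1.3 ang 0.345
(215, 97) [545.7   84.15] err -1.0 ang 0.518
(246, 80) [570.03  96.42] err 0.2 ang 0.51
(278, 200) [591.93   4.06] err -0.5 ang -0.03
(246, 199) [565.79   4.88] err -0.6 ang -0.03
(234, 325) [ 549.83 -109.01] err 1.8 ang -0.719
(208, 308) [527.83 -92.46] err 0.4 ang -0.732
edge [688.76 125.22  18.  ] [ 651.54 -172.3    18.  ] -0.12444458370169187 299.83679292114266
pivot? [417.28  12.41  45.  ]
screw [676.91 113.77  20.  ]
screw [ 641.38 -159.75   20.  ]
cup [402.09 -90.54  48.  ]
ring [405.67 103.28  32.  ]
stop [461.53 -54.67  35.  ]
```

>>> send_rows --pt "-0.021 -0.028 0 0 0 0 0" --pt "-0.021 -0.028 0 0 0 0 0" --pt "-0.021 -0.028 0 0 0 0 0" --pt "-0.021 -0.028 0 0 0 0 0" --pt "-0.021 -0.028 0.02 0 0 0 0" --pt "0 0 0.02 0 0 7.74 0" --pt "0 0 0.02 0 0 7.74 0" --pt "0 0 0.02 0 0 7.74 0" --pt "0 0 0.02 0 0 7.74 0" --pt "0 0 0.02 0 0 7.74 0" --pt "0 0 0 0 0 0 0"

```text
time_s: 3.82
tool_pos: [484.4, -104.8, 110.5]
eef_rot: [-3.14, 0.001, 0.896]
wrist_force: [0.5, -0.1, 1.3]
gripper_width: 0.2
finger_force: 0.0
```

```bash
python3 - <<'E'
from h import *
np.set_printoptions(precision=3,suppress=True)
c=cap("wrist");save(c,"w1.png")
for k,z in dict(roller_top=72,marker_top=75,pointer_tip=41,scale_zero=44).items():
    for r in ctrl.tip_of("wrist",k)[:2]: print(k,r['score'],r['position'],at(c,r['position'],z))
print(ctrl.get_state())
E
```

```text
roller_top 0.98 [314.1, 172.3] [510.654 -68.601  72.   ]
pointer_tip 0.87 [365.8, 168.9] [529.92 -86.61  41.  ]
scale_zero 0.61 [391.5, 161.0] [542.395 -91.052  44.   ]
{'time_s': 4.075, 'joint_pos': array([ 0.001,  0.503,  0.123,  2.042, -0.105,  0.601, -0.479]), 'joint_vel': array([ 0.001,  0.001,  0.004,  0.003, -0.003, -0.001, -0.009]), 'joint_efforts': array([ -0.174, -76.761,   4.894, -24.427,   0.027,   0.021,   0.057]), 'tool_pos': array([ 485.403, -105.128,  112.082]), 'eef_rot': array([ 3.141, -0.001,  0.897]), 'wrist_force': array([0.196, 0.495, 0.546]), 'moment': array([0.051, 0.028, 0.026]), 'finger_force': 0.0, 'gripper_width': 0.06015380633727365}
```

View pics/w1.png

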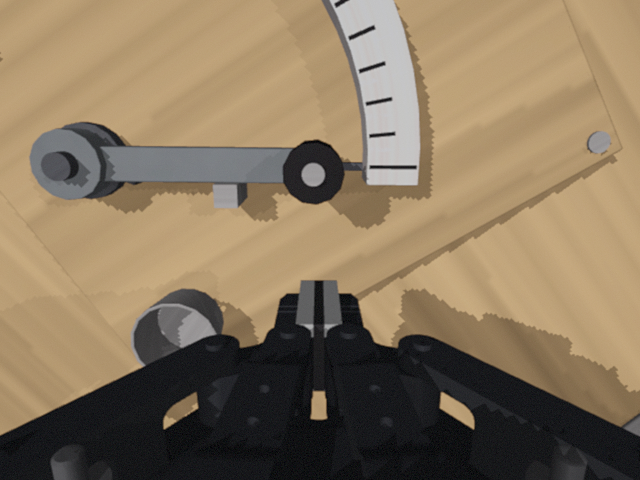

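>>> send_rows --pt "0 -0.0025 0.02 0 0 0 0" --pt "0 0 0.02 0 0 0 0" --pt "0 0 0.014 0 0 0 0" --pt "0 0 0.008 0 0 0 0" --pt "0.006 0 0 0 0 0 0" --pt "0.005 0 0 0 0 0 0" --pt "0 0 0 0 0 0 0" --pt "0 0 0 0 0 0 0"

```text
time_s: 5.08
tool_pos: [490.0, -94.9, 49.6]
eef_rot: [3.141, -0.0, 0.896]
wrist_force: [0.7, -0.6, -0.4]
gripper_width: 0.1
finger_force: 0.0
```

```bash
cat >> h.py <<'E'
def force(n=6,b=(0,0,0),pv=(414.5,9.4),img=None):
    W=[];P=[];Q=[]
    for _ in range(n):
        c=cap("wrist");s=ctrl.get_state();W.append(s['wrist_force']);P.append(s['tool_pos'])
        for k,z in(("roller_top",72),("pointer_tip",41)):
            r=ctrl.tip_of("wrist",k)
            if r: q=at(c,r[0]['position'],z)[:2]-pv; Q.append((k[:1],round(np.arctan2(q[1],q[0]),3),round(np.hypot(*q),1)))
    w=np.mean(W,0); p=np.mean(P,0); Rm=R.from_euler('xyz',s['eef_rot']).as_matrix()
    print('t',s['time_s'],'W',w,'sd',np.std(W,0),'tool-frame net',Rm.T@(w-np.array(b)),'tcp',p,s['eef_rot'])
    print(Q)
    if img: save(c,img)
E
python3 -c "
from h import *;np.set_printoptions(precision=3,suppress=True);force(6)"
```

```text
t 5.875 W [-0.383  0.088 -0.119] sd [0.399 0.354 0.428] tool-frame net [-0.171 -0.354  0.119] tcp [489.901 -94.909  49.344] [-3.142  0.     0.895]
[('r', np.float64(-0.684), np.float64(124.1)), ('p', np.float64(-0.689), np.float64(149.2)), ('r', np.float64(-0.682), np.float64(124.0)), ('p', np.float64(-0.687), np.float64(148.2)), ('r', np.float64(-0.681), np.float64(122.9)), ('p', np.float64(-0.691), np.float64(148.1)), ('r', np.float64(-0.687), np.float64(124.1)), ('p', np.float64(-0.684), np.float64(150.0)), ('r', np.float64(-0.683), np.float64(123.8)), ('p', np.float64(-0.679), np.float64(149.2)), ('r', np.float64(-0.684), np.float64(124.0)), ('p', np.float64(-0.684), np.float64(148.8))]
```

>>> send_rows --pt "0.003 0 0 0 0 0 0" --pt "0.003 0 0 0 0 0 0" --pt "0.002 0 0 0 0 0 0" --pt "0.00375 0.0007 0 0 0 -1.72 0" --pt "0.00375 0.0007 0 0 0 -1.72 0" --pt "0.00375 0.0007 0 0 0 -1.72 0" --pt "0.00375 0.0007 0 0 0 -1.72 0" --pt "0 0 0 0 0 0 0" --pt "0 0 0 0 0 0 0"

```text
time_s: 7.1
tool_pos: [505.0, -79.3, 49.1]
eef_rot: [-3.141, 0.002, 1.015]
wrist_force: [-3.8, -7.5, 0.9]
gripper_width: 0.2
finger_force: 4.4
```

```bash
python3 -c "
from h import *;np.set_printoptions(precision=3,suppress=True);force(5)"
```

```text
t 7.75 W [-4.346 -7.669  0.205] sd [0.497 0.112 0.268] tool-frame net [-8.809  0.355 -0.189] tcp [505.047 -79.277  49.074] [-3.141  0.002  1.015]
[('r', np.float64(-0.58), np.float64(124.9)), ('p', np.float64(-0.583), np.float64(148.9)), ('r', np.float64(-0.584), np.float64(122.8)), ('p', np.float64(-0.577), np.float64(148.7)), ('r', np.float64(-0.585), np.float64(123.8)), ('p', np.float64(-0.582), np.float64(148.1)), ('r', np.float64(-0.581), np.float64(123.9)), ('p', np.float64(-0.576), np.float64(148.9)), ('r', np.float64(-0.583), np.float64(123.0)), ('p', np.float64(-0.579), np.float64(149.0))]
```

>>> send_rows --pt "0.00375 0.0007 0 0 0 -1.72 0" --pt "0.00375 0.0007 0 0 0 -1.72 0" --pt "0.00375 0.0007 0 0 0 -1.72 0" --pt "0.00375 0.0007 0 0 0 -1.72 0" --pt "0.00375 0.0007 0 0 0 -1.72 0" --pt "0 0 0 0 0 0 0" --pt "0 0 0 0 0 0 0"

```text
time_s: 8.72
tool_pos: [517.1, -65.0, 49.1]
eef_rot: [-3.141, 0.002, 1.165]
wrist_force: [-4.6, -10.8, 1.0]
gripper_width: -0.0
finger_force: 5.6
```

```bash
python3 -c "
from h import *;np.set_printoptions(precision=3,suppress=True);force(5)"
```

```text
t 9.375 W [ -4.729 -10.462   0.733] sd [0.668 0.098 0.388] tool-frame net [-11.481  -0.211  -0.707] tcp [517.021 -64.992  49.077] [-3.141  0.002  1.165]
[('r', np.float64(-0.432), np.float64(124.3)), ('p', np.float64(-0.43), np.float64(148.2)), ('r', np.float64(-0.432), np.float64(123.2)), ('p', np.float64(-0.431), np.float64(149.2)), ('r', np.float64(-0.433), np.float64(124.5)), ('p', np.float64(-0.431), np.float64(150.3)), ('r', np.float64(-0.432), np.float64(123.8)), ('r', np.float64(-0.433), np.float64(124.1)), ('p', np.float64(-0.437), np.float64(149.3))]
```

>>> send_rows --pt "0.00375 0.0007 0 0 0 -1.72 0" --pt "0.00375 0.0007 0 0 0 -1.72 0" --pt "0.00375 0.0007 0 0 0 -1.72 0" --pt "0.00375 0.0007 0 0 0 -1.72 0" --pt "0.00375 0.0007 0 0 0 -1.72 0" --pt "0.00375 0.0007 0 0 0 -1.72 0" --pt "0.0022 0.0004 0 0 0 -1.0 0" --pt "0 0 0 0 0 0 0" --pt "0 0 0 0 0 0 0"

```text
time_s: 10.6
tool_pos: [529.4, -43.8, 49.1]
eef_rot: [-3.141, 0.003, 1.362]
wrist_force: [-2.8, -15.7, 1.6]
gripper_width: -0.2
finger_force: 7.3
```

```bash
python3 -c "
from h import *;np.set_printoptions(precision=3,suppress=True);force(10,img='w2.png')"
```

```text
t 12.0 W [ -2.397 -14.335   0.545] sd [0.504 0.62  0.432] tool-frame net [-14.521   0.632  -0.506] tcp [529.394 -43.81   49.144] [-3.141  0.003  1.362]
[('r', np.float64(-0.245), np.float64(124.7)), ('p', np.float64(-0.247), np.float64(149.3)), ('r', np.float64(-0.245), np.float64(123.9)), ('p', np.float64(-0.241), np.float64(149.7)), ('r', np.float64(-0.238), np.float64(124.6)), ('p', np.float64(-0.247), np.float64(149.0)), ('r', np.float64(-0.239), np.float64(124.2)), ('p', np.float64(-0.238), np.float64(148.3)), ('r', np.float64(-0.242), np.float64(123.9)), ('p', np.float64(-0.239), np.float64(148.5)), ('r', np.float64(-0.237), np.float64(124.3)), ('p', np.float64(-0.237), np.float64(149.2)), ('r', np.float64(-0.246), np.float64(123.9)), ('p', np.float64(-0.246), np.float64(149.4)), ('r', np.float64(-0.238), np.float64(125.0)), ('p', np.float64(-0.244), np.float64(149.3)), ('r', np.float64(-0.24), np.float64(123.7)), ('p', np.float64(-0.248), np.float64(148.3)), ('r', np.float64(-0.242), np.float64(124.3))]
```

View pics/w2.png

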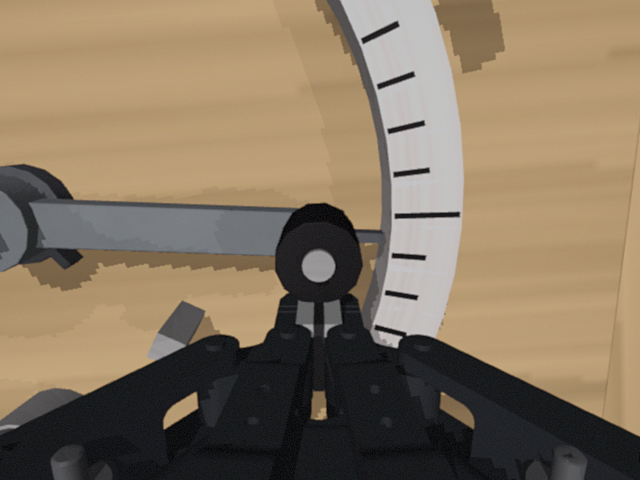

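>>> send_rows --pt "0.0031 0.0006 0 0 0 -1.43 0" --pt "0 0 0 0 0 0 0" --pt "0 0 0 0 0 0 0"

```text
time_s: 12.48
tool_pos: [530.6, -41.0, 49.2]
eef_rot: [-3.141, 0.003, 1.387]
wrist_force: [-2.5, -14.9, 0.1]
gripper_width: -0.4
finger_force: 7.5
```

```bash
python3 -c "
from h import *;np.set_printoptions(precision=3,suppress=True);force(18)"
```

```text
t 15.075 W [ -2.664 -14.592   0.583] sd [0.316 0.47  0.327] tool-frame net [-14.834   0.055  -0.543] tcp [530.636 -40.983  49.147] [-3.141  0.003  1.387]
[('r', np.float64(-0.213), np.float64(123.6)), ('p', np.float64(-0.221), np.float64(149.0)), ('r', np.float64(-0.22), np.float64(123.6)), ('p', np.float64(-0.208), np.float64(149.6)), ('r', np.float64(-0.018), np.float64(109.3)), ('p', np.float64(-0.216), np.float64(149.4)), ('r', np.float64(-0.215), np.float64(123.5)), ('p', np.float64(-0.22), np.float64(148.1)), ('r', np.float64(-0.217), np.float64(124.6)), ('p', np.float64(-0.211), np.float64(148.9)), ('r', np.float64(-0.216), np.float64(123.6)), ('p', np.float64(-0.213), np.float64(149.6)), ('r', np.float64(-0.214), np.float64(124.7)), ('p', np.float64(-0.215), np.float64(148.2)), ('r', np.float64(-0.223), np.float64(123.5)), ('p', np.float64(-0.219), np.float64(149.0)), ('r', np.float64(-0.217), np.float64(123.1)), ('p', np.float64(-0.207), np.float64(148.6)), ('r', np.float64(-0.213), np.float64(123.8)), ('p', np.float64(-0.216), np.float64(149.2)), ('r', np.float64(-0.218), np.float64(123.8)), ('p', np.float64(-0.212), np.float64(149.3)), ('r', np.float64(-0.222), np.float64(123.8)), ('p', np.float64(-0.214), np.float64(149.5)), ('r', np.float64(-0.22), np.float64(123.3)), ('p', np.float64(-0.214), np.float64(149.3)), ('r', np.float64(-0.219), np.float64(123.3)), ('p', np.float64(-0.217), np.float64(148.6)), ('r', np.float64(-0.223), np.float64(122.8)), ('p', np.float64(-0.206), np.float64(149.0)), ('r', np.float64(-0.219), np.float64(123.8)), ('p', np.float64(-0.212), np.float64(149.2)), ('r', np.float64(-0.22), np.float64(125.1)), ('p', np.float64(-0.217), np.float64(149.1)), ('r', np.float64(-0.22), np.float64(124.5)), ('p', np.float64(-0.219), np.float64(149.8))]
```

>>> send_rows --pt "-0.003 -0.0006 0 0 0 1.37 0" --pt "-0.005 -0.001 0 0 0 2.29 0" --pt "-0.005 -0.001 0 0 0 2.29 0" --pt "-0.005 -0.001 0 0 0 2.29 0" --pt "-0.005 -0.001 0 0 0 2.29 0" --pt "-0.005 -0.001 0 0 0 2.29 0" --pt "-0.005 -0.001 0 0 0 2.29 0" --pt "-0.005 -0.001 0 0 0 2.29 0" --pt "-0.005 -0.001 0 0 0 2.29 0" --pt "-0.005 -0.001 0 0 0 2.29 0" --pt "-0.005 -0.001 0 0 0 2.29 0" --pt "-0.003 -0.0006 0 0 0 1.37 0"

```text
time_s: 16.68
tool_pos: [499.0, -86.8, 49.1]
eef_rot: [-3.141, 0.002, 0.939]
wrist_force: [-3.8, -5.3, -0.5]
gripper_width: 0.1
finger_force: 3.6
```

>>> send_rows --pt "-0.002 0 0 0 0 0 0" --pt "-0.002 0 0 0 0 0 0" --pt "-0.003 0 0 0 0 0 0" --pt "-0.003 0 0 0 0 0 0" --pt "-0.004 0 0 0 0 0 0" --pt "-0.006 0 0 0 0 0 0" --pt "-0.01 0 0 0 0 0 0" --pt "0 0 -0.02 0 0 0 0" --pt "0 0 -0.03 0 0 0 0" --pt "0 0 -0.03 0 0 0 0" --pt "0 0 -0.02 0 0 0 0" --pt "0 0 0 0 0 0 0"

```text
time_s: 18.18
tool_pos: [482.8, -110.5, 150.4]
eef_rot: [3.14, -0.001, 0.94]
wrist_force: [0.9, 0.3, -0.2]
gripper_width: 0.0
finger_force: 0.0
```

```bash
python3 -c "
from h import *;np.set_printoptions(precision=3,suppress=True);force(3)"
```

```text
t 18.525 W [-0.118  0.296 -0.031] sd [0.482 0.222 0.482] tool-frame net [ 0.17  -0.27   0.031] tcp [ 482.101 -110.113  148.908] [-3.141  0.001  0.94 ]
[('r', np.float64(-0.689), np.float64(124.7)), ('p', np.float64(-0.688), np.float64(149.2)), ('r', np.float64(-0.68), np.float64(123.6)), ('p', np.float64(-0.673), np.float64(151.0)), ('r', np.float64(-0.68), np.float64(123.9)), ('p', np.float64(-0.687), np.float64(149.8))]
```

>>> send_rows --pt "0.0403 -0.0071 0 0 0 0 0" --pt "0.0403 -0.0071 0 0 0 0 0" --pt "0.0403 -0.0071 0 0 0 0 0" --pt "0.0403 -0.0071 0 0 0 0 0" --pt "0.0403 -0.0071 0 0 0 0 0" --pt "0.0403 -0.0071 0 0 0 0 0" --pt "0 0 0 0 0 -9.33 0" --pt "0 0 0 0 0 -9.33 0" --pt "0 0 0 0 0 -9.33 0" --pt "0 0 0 0 0 -9.33 0" --pt "0 0 0 0 0 -9.33 0" --pt "0 0 0 0 0 -9.33 0"

```text
time_s: 20.12
tool_pos: [590.4, 110.5, 149.0]
eef_rot: [-3.141, -0.0, 1.923]
wrist_force: [-0.3, -0.7, -0.2]
gripper_width: -0.1
finger_force: 0.0
```

```bash
cat >> h.py <<'E'
def view(ks,n=2,pv=(414.5,9.4),img=None):
    Z=dict(roller_top=72,pointer_tip=41,marker_top=75,marker_tip=46,scale_zero=44)
    for _ in range(n):
        c=cap("wrist")
        for k in ks:
            for r in ctrl.tip_of("wrist",k)[:1]:
                p=at(c,r['position'],Z[k])[:2];q=p-pv;print(k,round(r['score'],2),r['position'],p,'ang',np.arctan2(q[1],q[0]),'r',np.hypot(*q))
    if img: save(c,img)
    s=ctrl.get_state(); print({k:s[k] for k in('time_s','tool_pos','eef_rot','wrist_force')})
E
python3 -c "
from h import *;np.set_printoptions(precision=3,suppress=True);view(['marker_top','marker_tip'],2,img='w3.png')"
```

```text
marker_tip 0.75 [261.0, 285.8] [567.973  63.797] ang 0.3406244255075764 r 162.82830428658258
marker_tip 0.61 [260.2, 287.5] [567.543  62.505] ang 0.3339922491473523 r 161.99461908808325
{'time_s': 20.425, 'tool_pos': array([590.481, 110.476, 149.183]), 'eef_rot': array([-3.141,  0.   ,  1.914]), 'wrist_force': array([ 0.074,  0.142, -0.04 ])}
```

View pics/w3.png

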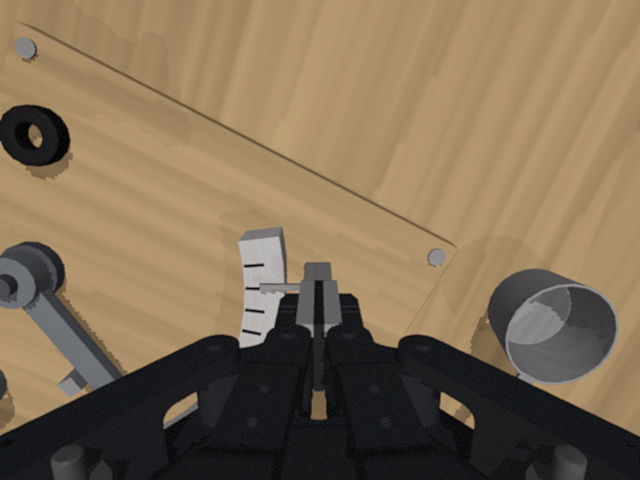

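>>> send_rows --pt "0 0 0.03 0 0 0 0" --pt "0 0 0.03 0 0 0 0" --pt "0 0 0.03 0 0 0 0" --pt "0 0 0.019 0 0 0 0" --pt "0 0 0 0 0 0 0" --pt "-0.006 0 0 0 0 0 0" --pt "-0.006 0 0 0 0 0 0" --pt "-0.005 0 0 0 0 0 0" --pt "-0.00797 0.00056 0 0 0 2.292 0" --pt "-0.00797 0.00056 0 0 0 2.292 0" --pt "-0.00797 0.00056 0 0 0 2.292 0" --pt "0 0 0 0 0 0 0"

```text
time_s: 21.92
tool_pos: [605.3, 71.3, 40.2]
eef_rot: [-3.141, 0.001, 1.796]
wrist_force: [-0.6, -0.4, 0.0]
gripper_width: 0.1
finger_force: 0.0
```

```bash
python3 -c "
from h import *;np.set_printoptions(precision=3,suppress=True);view(['marker_top','marker_tip'],3,img='w4.png')"
```

```text
marker_top 0.86 [315.1, 405.1] [608.107  53.666] ang 0.22477282443391666 r 198.6033821913322
marker_top 0.68 [315.0, 407.5] [608.046  53.85 ] ang 0.22574643581508644 r 198.5841654336936
marker_top 0.9 [315.9, 408.6] [608.42   53.609] ang 0.22414243513945337 r 198.89520631971294
{'time_s': 22.375, 'tool_pos': array([605.033,  72.327,  40.282]), 'eef_rot': array([-3.142, -0.   ,  1.798]), 'wrist_force': array([-0.09 ,  1.1  , -0.004])}
```

View pics/w4.png

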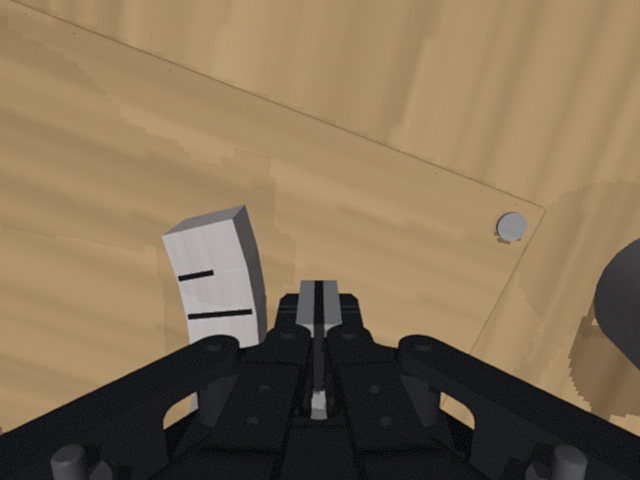

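>>> send_rows --pt "-0.00797 0.00056 0 0 0 2.292 0" --pt "-0.00797 0.00056 0 0 0 2.292 0" --pt "-0.00797 0.00056 0 0 0 2.292 0" --pt "-0.00797 0.00056 0 0 0 2.292 0" --pt "-0.00797 0.00056 0 0 0 2.292 0" --pt "-0.00797 0.00056 0 0 0 2.292 0" --pt "-0.00797 0.00056 0 0 0 2.292 0" --pt "-0.00797 0.00056 0 0 0 2.292 0" --pt "-0.00797 0.00056 0 0 0 2.292 0" --pt "-0.00598 0.00045 0 0 0 1.72 0" --pt "-0.00398 0.00032 0 0 0 1.146 0" --pt "0 0 0 0 0 0 0"

```text
time_s: 23.88
tool_pos: [614.2, -9.0, 40.3]
eef_rot: [3.141, 0.0, 1.387]
wrist_force: [-0.1, 0.1, -0.2]
gripper_width: 0.0
finger_force: 0.0
```

```bash
python3 -c "
from h import *;np.set_printoptions(precision=3,suppress=True);view(['marker_top','marker_tip'],3)"
```

```text
marker_top 0.87 [315.2, 404.5] [609.818 -26.214] ang -0.18035725306049666 r 198.53807607204328
marker_top 0.69 [312.3, 407.2] [608.828 -26.529] ang -0.18282476764469635 r 197.62203385571914
marker_top 0.75 [314.7, 403.4] [609.772 -25.3  ] ang -0.17586588424304062 r 198.33134699679582
{'time_s': 24.325, 'tool_pos': array([614.197,  -8.526,  40.275]), 'eef_rot': array([3.142, 0.   , 1.388]), 'wrist_force': array([-0.671,  0.537, -0.444])}
```

>>> send_rows --pt "-0.0028 0.0002 0 0 0 0.8 0" --pt "-0.0028 0.0002 0 0 0 0.8 0" --pt "0 0 0 0 0 0 0" --pt "0.008 0 0 0 0 0 0" --pt "0.012 0 0 0 0 0 0" --pt "0 0 -0.04 0 0 0 0" --pt "0 0 -0.05 0 0 0 0" --pt "0 0 -0.05 0 0 0 0" --pt "-0.04 0 0 0 0 0 0" --pt "-0.04 -0.02 0 0 0 0 0" --pt "-0.04 -0.02 0 0 0 0 0" --pt "0 0 0 0 0 0 0"

```text
time_s: 25.82
tool_pos: [552.0, -105.7, 180.7]
eef_rot: [-3.141, 0.001, 1.356]
wrist_force: [0.7, 0.6, 0.6]
gripper_width: -0.2
finger_force: 0.0
```

```bash
python3 -c "
from h import *;np.set_printoptions(precision=3,suppress=True);view(['marker_top','marker_tip','pointer_tip','roller_top','scale_zero'],3,img='w5.png')"
```

```text
marker_top 0.97 [388.5, 86.0] [609.414 -30.355] ang -0.2012039285897065 r 198.92681769248435
marker_tip 0.69 [325.5, 89.8] [574.624 -22.889] ang -0.19898071120123634 r 163.347225625828
pointer_tip 0.6 [282.3, 197.4] [530.482 -85.769] ang -0.6871490209849405 r 150.02979092101134
roller_top 0.79 [241.9, 188.9] [511.223 -70.276] ang -0.6890571668698019 r 125.31377909265203
scale_zero 0.85 [300.6, 202.0] [542.5   -91.125] ang -0.6657439362312398 r 162.75507402662916
marker_top 0.84 [387.8, 96.1] [609.644 -32.008] ang -0.20908929345723873 r 199.48910692334377
marker_tip 0.8 [322.8, 99.7] [573.252 -24.908] ang -0.21283605698907695 r 162.4172108835838
pointer_tip 0.9 [283.6, 201.7] [532.623 -85.501] ang -0.6768163003932578 r 151.52320744412347
roller_top 0.72 [238.0, 192.2] [510.246 -68.498] ang -0.6829707355961625 r 123.4318156085594
scale_zero 0.59 [297.7, 211.9] [540.949 -94.053] ang -0.6857064239318839 r 163.3760848458249
marker_top 0.93 [386.5, 93.7] [608.795 -31.676] ang -0.2083423500610143 r 198.58917359696855
marker_tip 0.66 [83.2, 98.3] [422.327   7.055] ang -0.2910544243831401 r 8.171079840966486
pointer_tip 0.67 [280.5, 200.2] [530.312 -85.043] ang -0.6841127646862274 r 149.43915736505843
roller_top 0.72 [241.6, 191.7] [512.085 -69.648] ang -0.680834153785749 r 125.58401347265843
scale_zero 0.69 [299.1, 209.1] [541.896 -93.36 ] ang -0.6787673233067101 r 163.67460987687735
{'time_s': 26.725, 'tool_pos': array([ 553.456, -103.611,  180.296]), 'eef_rot': array([3.142, 0.   , 1.359]), 'wrist_force': array([-0.332,  0.572, -0.909])}
```

View pics/w5.png

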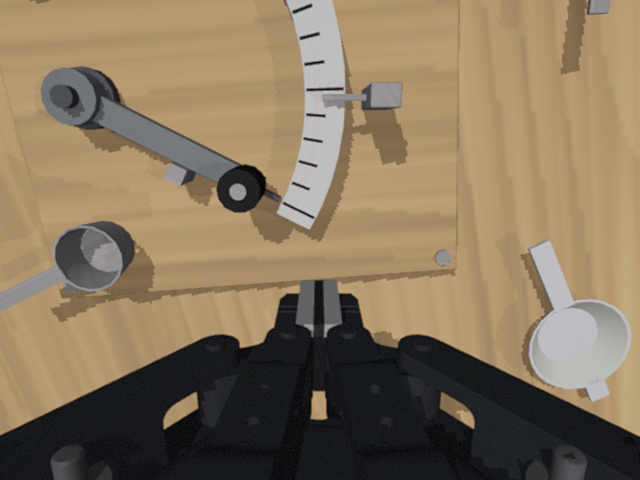

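The picture shows the arm at its stop with the pointer at (282, 199). The marker finger's tip is at (323, 99), just below the long 0.5 stroke at row 89. That is a reading of about 0.47, which matches what I measured, and nothing else has moved.

```bash
python3 -c "
from station import ctrl; print(ctrl.close_job())"
```

```text
the job is handed in; nothing more can be done
None
```

I held the arm at about 14.8 N (15 N nominal) and read about 0.47 rad. I then eased it back to its stop, set the marker at that reading and handed the job in; the hand-in call didn't report the judge's verdict.

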